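# Free the toy base strip from the left-hand screw press and seat it in the drying bed

## Robot

A 6-joint arm with a two-finger parallel gripper is mounted at the origin on the work surface. World frame = base frame: x ahead of the robot, y to its left, z up, the work surface at z = 0. Lengths are in m, angles in rad, forces in N, time in s.
With the tool pointing down it reaches from about 0.35 to 0.875 m from the base axis. Payload 4.2 kg.
Tool frame: the origin (TCP) lies midway between the tips of the shut fingers; the grasp point (between the pads) lies 19 mm behind it; z points along the fingers, y is the direction in which the jaws open and shut (so a half turn about z gives the same grasp; the last joint's range is limited). The gripper opens to 87 mm and grips with 3 to 60 N. Pads are 19 mm wide; open, the fingers measure 117 mm over their backs; the gripper's body (75 mm by 190 mm) begins 51 mm behind the grasp point.
Start: joints at [-0.869, 0.385, 0.008, 0, -1.194, -0.259], TCP at [0.268, -0.565, 0.223] pointing down, gripper open.
Joint ranges: [-3.14, 3.14], [-1.21, 2.06], [-1.07, 1.41], [-3.16, 2.05], [-2.99, -0.16], [-3.1, 3.1]. Speed limits (rad/s): [2.79, 2.79, 3.14, 3.14, 3.14, 3.14].

## Interface

Orientations are given as a rotation vector (axis times angle).
In Python, from rig import ctrl, eyes gives the robot as it stands.
- The arm moves only by the shell command python3 -m pendant 'ROWS' [OPENING]. ROWS is JSON, one flat list of numbers, 4 for each row, row after row: the shift along the tool's x, y, z in m, then the turn about the tool's z in degrees. A call has 1 to 5 rows; each row is the pose to reach, as a shift and turn from the pose commanded when the call began, along the tool's axes at that moment; what a row does not reach only later rows make up. A row lasts 1/10 s, in which the tool goes at most 50 mm and 8.59 degrees, less where a joint would pass 70% of its speed; a pose out of reach is approached as far as the arm can. A call with a gripper value outside its range is refused whole. OPENING is the closure, from 0 (fully open) to 1 (shut), set as the call begins (- or left out, the last holds). The fingers move at their own pace and stop on an object; the grip force is fixed at half the most. Time passes only in rows, so rows that repeat a pose let the fingers close. It gives the time, the measured TCP pose, the force and the opening at its end, in the units of the state.
- ctrl.state(): the state, without advancing time (a new reading comes with each control period).
- eyes.snapshot(name): name is "scene" or "top" or "wrist"; returns the picture (384x512x3 uint8, red, green, blue); there is no depth.
- eyes.get_calibration(name): a dict with "K" (3x3 intrinsics, pixels), "extrinsics" (4x4, takes a point from world to camera coordinates); the wrist camera has in their place "hand_eye" (4x4, takes a point from camera to tool coordinates, whose origin is the TCP and whose axes are the flange's). Camera axes: x right, y down, z forward; pixel columns grow to the right and rows downward; lengths in m; the calibration is good to about 2 mm. A picture is of the moment at which its call begins: read the wrist's pose just before it. get_calibration takes no time and is no camera call.
- ctrl.sign_off(): hands the job in, once; it reports no verdict.
The state is a dict: "time": time; "joints": joint angles; "joint_velocities": joint speeds; "effort": joint torques, N m; "ee_pos": TCP position; "orientation": TCP orientation; "force": force on the tool from outside, world axes, zero at the start; "torque": the same for the moment, N m; "width": finger opening in m.
Only numpy, scipy, OpenCV 4.12 (cv2) and the standard library are available. Lean on these libraries where they do the work, as an engineer would, in place of code of your own. Each camera call takes 0.05 s, during which the arm holds its last target. There are 200 camera calls.

## Task

The wooden base strip is locked in the screw press, whose screw has a left-hand thread: turn its bar handle clockwise (seen from above) until the foot is well clear of the strip, and never tighten it further. Then draw the strip out, lay it, pocket side up, in the empty drying bed and press it down until it sits level and flush with the bed's rim. Leave the screw loosened, and do not knock over or push away the pots, toys, tub and brush jar.

Things in the scene. Friction and masses are not known exactly. Their poses are not given: they have to be found in the camera images.
- handle (a joint): angle of the press's bar handle, rad. Grows as it turns CLOCKWISE seen from above, which loosens (left-hand thread); anticlockwise tightens, to a hard stop at 0. Starts at 0.5 to 0.9; loosening ends at 4.6. Each rad lifts screw, foot and handle 2 mm. The foot leaves the strip's pocket at 3.0; stop between 3.6 and 4.4. Friction 0.08 N m; it stays where it is left.
- foot_tip (a point): underside centre of the screw's foot, 14 mm diameter, on the screw's axis. At handle 0 it reaches 6 mm into the strip's pocket, at 3.5 it is 1 mm above the strip.
- handle_grip (a point): centre of the steel bar handle on top of the press, on the screw's vertical axis. Bar 80 mm long (its own x), 14 mm wide (y), 26 mm tall (z). It turns and rises with the screw. The press's arm below it ends 115 mm above the table; the bar's underside starts about 18 mm above that.
- press: grey fixed screw press; origin on the table under the middle of the strip's nest, x along the strip, z up. Screw axis at x = +60 mm, y = 0. Base plate 30 mm high, x = -20 to +130, y = -50 to +115 mm. Guides at y = +-30 mm from x = +5 to +115 mm and a stop at x = +104 mm rise 10 to 12 mm above it, so the strip leaves by sliding towards -x.
- press_arm (a point): centre of the press's arm, at x = +60, y = +36 mm in the press's frame, 100 mm above the table. The arm is 36 mm wide (press x) and 30 mm thick, from the column (y = +74 to +110, x = +35 to +85 mm) over the strip to y = -21 mm. The strip is free to be lifted once drawn out 62 mm or more.
- strip_mid (a point): centre of the loose plain wooden strip, 200 mm long (x), 56 mm wide (y), 18 mm thick (z), about 0.11 kg, with a 26 mm square pocket 9 mm deep in its top at x = +60 mm, where the press's foot sits. In the press its underside is 30 mm above the table and its part from x = -100 to -20 mm sticks out, free on both sides. Dark dots on top are only marks.
- bed: the empty drying bed: fixed wooden frame 230 mm (x) by 90 mm (y), rim 40 mm above the table; origin on the table at its centre. Recess 206 by 62 mm, 3 mm clearance all round the strip; either way round is right. The long sides are cut away between x = -70 and +70 mm down to 8 mm above the table, for fingers. In it is a seat plate 190 by 46 mm.
- seat (a joint): how far the empty bed's seat plate is pressed down, m. At 0 its top is 36 mm above the table (4 mm below the rim), so a strip laid on it stands 14 mm proud. It moves straight down under about 8 N (plus 60 N per m/s), stays where it is pushed and ends at 0.0155. At 0.014 the strip is flush with the rim. Starts at 0 to 0.003.
- fullbed: a fixed bed of the same frame, already filled with a strip that carries four toy figures, 129 mm tall in all; origin on the table at its centre, x along it. A fixed bystander.
- pot_a_mid (a point): a closed white round paint pot with a coloured lid, 44 mm diameter, 50 mm tall; a bystander. Point at its centre, 25 mm above the table. Stands beside the strip's free half.
- pot_b_mid (a point): a closed white round paint pot with a coloured lid, 44 mm diameter, 50 mm tall; a bystander. Point at its centre, 25 mm above the table. Stands beside the empty bed.
- pot_c_mid (a point): a closed white round paint pot with a coloured lid, 44 mm diameter, 50 mm tall; a bystander. Point at its centre, 25 mm above the table. Stands beside the full bed.
- toy_a_mid (a point): a painted wooden toy figure standing upright, 36 mm foot, 90 mm tall; a bystander. Point half-way up. Stands about 105 mm (centre) in front of the strip's free end: the strip can be drawn out 62 to 80 mm before it must be lifted.
- toy_b_mid (a point): a painted wooden toy figure standing upright, 36 mm foot, 90 mm tall; a bystander. Point half-way up. Stands in front of the empty bed's near end.
- tub_mid (a point): white lidded tub, 106 mm diameter, 82 mm tall; bystander at the right. Point 40 mm above the table.
- brushes_mid (a point): glass jar of brushes, 68 mm diameter, 205 mm tall with brushes; bystander at the left. Point 50 mm above the table.
Mind the look-alikes: they are no part of the job. What is shaped like the bed but pink or purple is not meant.

How it is judged:
On the way, in this order (a step that is already met when the one before it is completed fails the run):
1. the screw is loosened clockwise until its foot is clear, with the strip still in the press (value of joint handle above 3.4 rad and horizontal distance between strip_mid and press below 0.02 m), for 0.1 s.
2. the strip has been taken out and brought over the empty bed (horizontal distance between strip_mid and bed below 0.03 m), for 0.1 s.
At the end, for the whole second after the job is handed in: The strip lies at rest in the recess of the empty bed, right side up, level within 0.04 rad, its top within 2.5 mm above and 4.5 mm below the rim, the seat plate pressed down at least 11.5 mm; the screw is still loosened (handle above 3.2 rad) (x of strip_mid in the frame of bed between -0.008 and 0.008 m and y of strip_mid in the frame of bed between -0.008 and 0.008 m and z of strip_mid in the frame of bed between 0.0265 and 0.0335 m and angle between strip_mid's own z axis and vertical below 0.04 rad and angle between the x axis of strip_mid and the x axis of bed, either way round below 0.07 rad and value of joint seat above 0.0115 m and value of joint handle above 3.2 rad and linear speed of strip below 0.02 m/s); the robot touches nothing.
It fails at once if the screw is tightened (handle below 0.2 rad) (value of joint handle below 0.2 rad).
It fails at once if a pot, toy, the tub or the brush jar is shifted more than 30 mm or knocked over (distance of any of pot_a_mid, pot_b_mid, pot_c_mid, toy_a_mid, toy_b_mid, tub_mid, brushes_mid from where it was at the start of the episode above 0.03 m or angle between any of pot_a_mid, pot_b_mid, pot_c_mid, toy_a_mid, toy_b_mid, tub_mid, brushes_mid's own z axis and vertical above 0.5 rad).
It also fails if it takes over 66 s, if anything falls off the work surface, if the arm or the gripper's body presses on something with over 40 N, if the wrist force passes 120 N, or if a joint passes its speed limit or range.

## Working session

There is one attempt and no reset: what is moved stays moved. The work goes in short steps, Python scripts to look and compute and a shell command to move; the robot and the scene stay as the last step left them, time stands still between calls to the robot, and variables do not carry over. Pictures are saved under pics/ and viewed, about 8 in all and at most 12, crops included, and the job is handed in when it is done.

```bash
ls; mkdir -p pics; python3 - <<'E'
from rig import ctrl,eyes
import cv2,numpy as np
s=ctrl.state();print({k:np.round(v,3).tolist() for k,v in s.items()})
for n in("scene","top"):
    im=eyes.snapshot(n);cv2.imwrite(f'pics/{n}0.png',im[...,::-1]);c=eyes.get_calibration(n);print(n,np.round(c['K'],1).tolist(),np.round(c['extrinsics'],3).tolist())
print(np.round(eyes.get_calibration('wrist')['hand_eye'],4).tolist(),eyes.get_calibration('wrist')['K'].tolist() if hasattr(eyes.get_calibration('wrist')['K'],'tolist') else eyes.get_calibration('wrist')['K'])
a=cv2.imread('pics/top0.png');cv2.imwrite('pics/top0b.png',cv2.resize(a,(800,600),interpolation=cv2.INTER_CUBIC))
a=cv2.imread('pics/scene0.png');cv2.imwrite('pics/scene0b.png',cv2.resize(a,(800,600),interpolation=cv2.INTER_CUBIC))
E
```

```text
pics
{'time': 0.0, 'joints': [-0.869, 0.386, 0.007, -0.001, -1.194, -0.259], 'joint_velocities': [-0.001, 0.001, -0.001, 0.002, -0.001, 0.0], 'effort': [0.0, -39.066, 18.74, 4.22, 0.011, -0.0], 'ee_pos': [0.268, -0.564, 0.221], 'orientation': [0.689, -3.064, -0.003], 'force': [-0.409, -0.685, -0.554], 'torque': [0.008, 0.007, 0.001], 'width': 0.087}
scene [[482.2, 0.0, 258.0], [0.0, 482.2, 196.7], [0.0, 0.0, 1.0]] [[0.056, 0.998, 0.012, -0.008], [0.772, -0.036, -0.635, -0.28], [-0.633, 0.045, -0.772, 1.744], [0.0, 0.0, 0.0, 1.0]]
top [[400.7, 0.0, 248.6], [0.0, 400.7, 190.2], [0.0, 0.0, 1.0]] [[-0.024, -1.0, 0.007, 0.018], [-0.999, 0.023, -0.039, 0.419], [0.039, -0.008, -0.999, 1.535], [0.0, 0.0, 0.0, 1.0]]
[[0.0006, -0.9584, -0.2855, 0.0778], [1.0, 0.0003, 0.0011, 0.0002], [-0.001, -0.2855, 0.9584, -0.1619], [0.0, 0.0, 0.0, 1.0]] [[274.28495246700703, 0.0, 256.4763455036228], [0.0, 274.28495246700703, 188.85556911814203], [0.0, 0.0, 1.0]]
```

View pics/top0b.png

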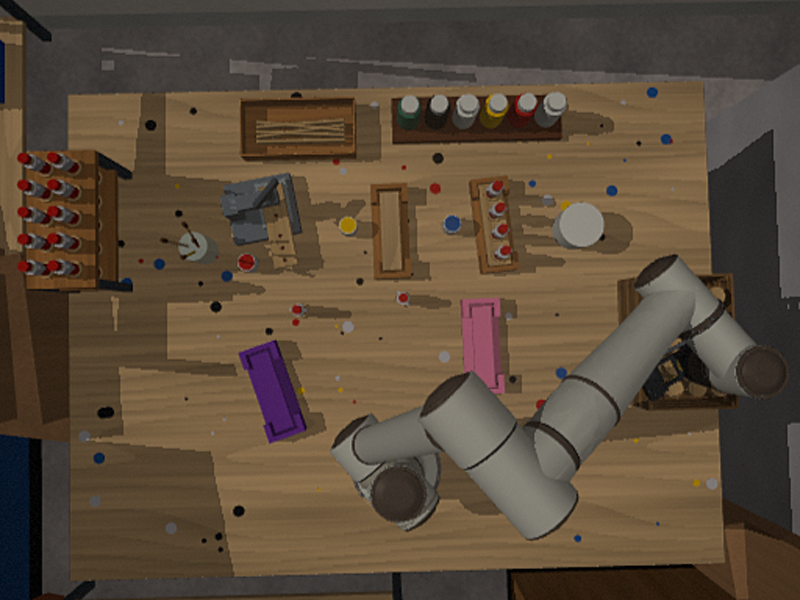

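View pics/scene0b.png

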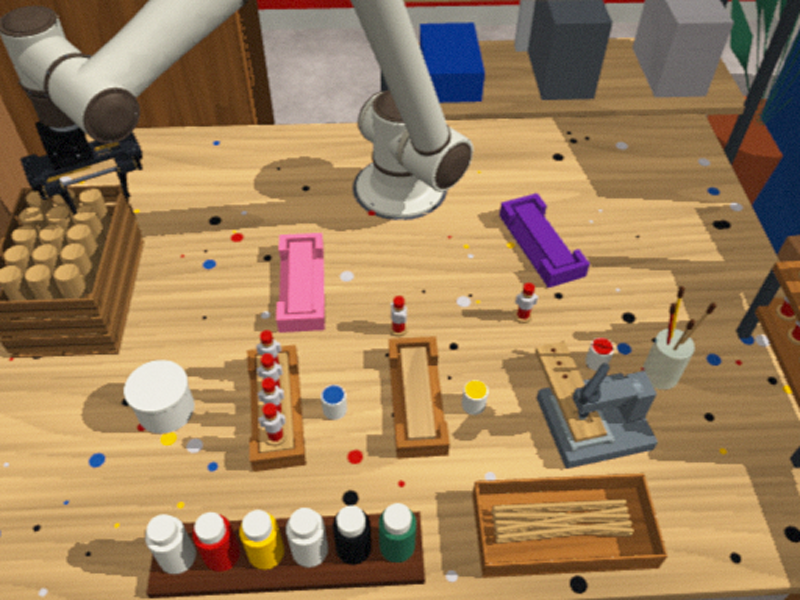

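The pictures show the press at top-view (260,215) with its free strip end towards the robot (283,268) and the column to the left, so press +x runs away from the robot. The empty bed is at (391,231), the full bed at (495,225), toys at (298,310) and (403,298), and pots at (247,262), (348,225) and (452,224).

```bash
cat > h.py <<'E'
import numpy as np,cv2
from rig import ctrl,eyes
from scipy.spatial.transform import Rotation as R
def cam(name,s=None):
    c=eyes.get_calibration(name);K=np.array(c['K'])
    if name=='wrist':
        s=s or ctrl.state();T=np.eye(4);T[:3,:3]=R.from_rotvec(s['orientation']).as_matrix();T[:3,3]=s['ee_pos']
        M=T@np.array(c['hand_eye'])
    else: M=np.linalg.inv(np.array(c['extrinsics']))
    return K,M
def ray(KM,uv,z):
    K,M=KM;d=M[:3,:3]@np.linalg.solve(K,[uv[0],uv[1],1]);o=M[:3,3]
    return o+d*(z-o[2])/d[2]
def proj(KM,p):
    K,M=KM;q=np.linalg.inv(M)@np.append(p,1);q=K@q[:3];return q[:2]/q[2]
def snap(n,f,scale=1.5):
    s=ctrl.state();im=eyes.snapshot(n)[...,::-1];cv2.imwrite(f'pics/{f}_raw.png',im)
    cv2.imwrite(f'pics/{f}.png',cv2.resize(im,None,fx=scale,fy=scale,interpolation=cv2.INTER_CUBIC))
    K,M=cam(n,s);np.savez(f'pics/{f}.npz',K=K,M=M);return K,M
def load(f): a=np.load(f'pics/{f}.npz');return a['K'],a['M']
def fk(): 
    s=ctrl.state();return np.array(s['ee_pos']),R.from_rotvec(s['orientation']).as_matrix()
def shift(target,yaw=None):
    "tool-frame shift to world target; yaw = wanted heading of tool y axis (deg, mod 180)"
    p,Rm=fk();d=Rm.T@(np.array(target)-p);y=np.degrees(np.arctan2(Rm[1,1],Rm[0,1]))
    t=None if yaw is None else -((yaw-y+90)%180-90)
    print('shift',np.round(d,4),'turn',t,'| y heading',round(y,2),'pos',np.round(p,4))
E
python3 - <<'E'
from h import *
t=cam('top');sc=cam('scene')
P=lambda c,u,z:np.round(ray(c,np.array(u)*.64,z),3)
for n,u,z in [('bed',(372,184),.04),('bed',(407,184),.04),('bed',(410,277),.04),('bed',(374,278),.04),('fullb',(473,179),.04),('fullb',(518,270),.04),('stripend',(270,270),.048),('stripend',(296,270),.048),('handle',(272,182),.16),('handle',(226,212),.16),('potA',(247,262),.05),('potB',(348,225),.05),('potC',(452,224),.05),('toyA',(297,310),.09),('toyB',(403,298),.09),('tub',(580,225),.082),('jar',(198,246),.1)]: print(n,P(t,u,z))
for n,u,z in [('bed',(389,338),.04),('bed',(438,338),.04),('bed',(447,447),.04),('bed',(397,455),.04),('potA',(601,347),.05),('toyA',(527,287),.09),('toyB',(400,300),.09)]: print('s',n,P(sc,u,z))
shift([.5,.25,.3],0)
E
```

```text
bed [0.694 0.042 0.04 ]
bed [ 0.692 -0.043  0.04 ]
bed [ 0.465 -0.045  0.04 ]
bed [0.465 0.042 0.04 ]
fullb [ 0.701 -0.204  0.04 ]
fullb [ 0.476 -0.307  0.04 ]
stripend [0.489 0.292 0.048]
stripend [0.488 0.229 0.048]
handle [0.677 0.264 0.16 ]
handle [0.612 0.367 0.16 ]
potA [0.51  0.346 0.05 ]
potB [0.593 0.102 0.05 ]
potC [ 0.59  -0.149  0.05 ]
toyA [0.391 0.223 0.09 ]
toyB [ 0.413 -0.025  0.09 ]
tub [ 0.576 -0.448  0.082]
jar [0.545 0.448 0.1  ]
s bed [ 0.469 -0.045  0.04 ]
s bed [0.473 0.047 0.04 ]
s bed [0.703 0.043 0.04 ]
s bed [ 0.714 -0.042  0.04 ]
s potA [0.516 0.346 0.05 ]
s toyA [0.398 0.221 0.09 ]
s toyB [ 0.419 -0.022  0.09 ]
shift [-0.5588  0.6364 -0.0772] turn -64.6399557281581 | y heading 115.36 pos [ 0.2676 -0.5642  0.2216]
```

```bash
python3 - <<'E'
from h import *
shift([.54,.25,.26],108)
E
```

```text
shift [-0.5949  0.6192 -0.0373] turn 7.3600442718419 | y heading 115.36 pos [ 0.2676 -0.5642  0.2216]
```

```bash
python3 -m pendant '[-0.03,0.03,-0.03,0,-0.06,0.062,-0.037,0,-0.09,0.094,-0.037,0,-0.12,0.125,-0.037,0,-0.15,0.156,-0.037,0]' 0
python3 -m pendant '[-0.03,0.031,0,0,-0.06,0.062,0,0,-0.09,0.094,0,0,-0.12,0.125,0,0,-0.15,0.156,0,0]'
python3 -m pendant '[-0.03,0.031,0,2,-0.06,0.062,0,4,-0.09,0.094,0,6,-0.12,0.125,0,7.4,-0.15,0.156,0,7.4]'
python3 - <<'E'
from h import *
shift([.54,.25,.26],108)
E
```

```text
time: 0.6
ee_pos: [0.3365, -0.3577, 0.2592]
orientation: [0.689, -3.065, -0.001]
force: [1.2, 0.9, -0.1]
width: 0.0868
time: 1.1
ee_pos: [0.4051, -0.1525, 0.2594]
orientation: [0.69, -3.065, -0.0]
force: [1.1, -0.3, -0.2]
width: 0.0869
time: 1.6
ee_pos: [0.4738, 0.0528, 0.2594]
orientation: [0.491, -3.103, -0.0]
force: [1.2, -0.7, -0.1]
width: 0.087
shift [-0.1239  0.1672 -0.0006] turn -0.02725669761746019 | y heading 107.97 pos [0.4738 0.0528 0.2594]
```

```bash
python3 - <<'E'
from h import *
snap('wrist','w1')
E
python3 -m pendant '[-0.025,0.033,0,0,-0.05,0.067,0,0,-0.075,0.1,0,0,-0.1,0.134,0,0,-0.124,0.167,0,0]'
python3 -m pendant '[0,0,0,0,0,0,0,0]'
python3 - <<'E'
from h import *
snap('wrist','w2')
E
```

```text
time: 2.15
ee_pos: [0.5404, 0.2496, 0.259]
orientation: [0.491, -3.102, 0.001]
force: [0.1, -0.3, -0.6]
width: 0.0868
time: 2.35
ee_pos: [0.5399, 0.2485, 0.2583]
orientation: [0.492, -3.101, 0.002]
force: [-0.3, -0.3, -0.4]
width: 0.0873
```

View pics/w2.png

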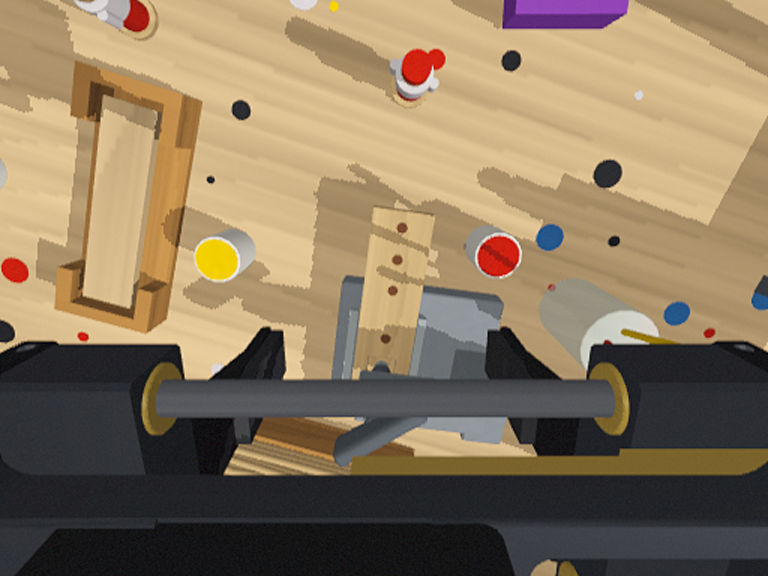

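View pics/w1.png

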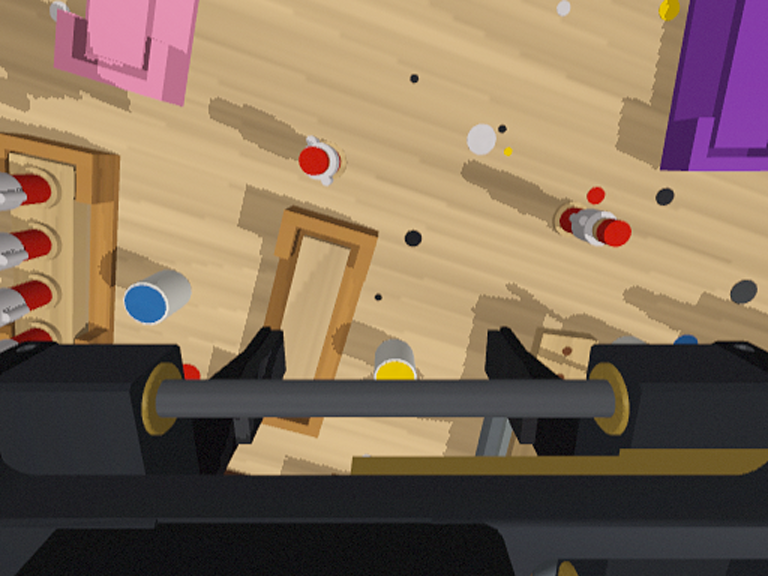

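w2 shows the strip's end corners at (374,206),(434,214), the base plate's front corners at (343,276),(503,296), and pot A at (498,256). The handle is partly hidden behind the gripper, around (385,435). The bed is seen in both pictures. I'll compute poses, then look at the handle.

```bash
python3 - <<'E'
from h import *
w2=load('w2');w1=load('w1')
P=lambda c,u,z:np.round(ray(c,np.array(u)/1.5,z),4)
for n,c,u,z in [('end R',w2,(374,206),.048),('end L',w2,(434,214),.048),('edgeR',w2,(359,340),.048),('edgeL',w2,(420,350),.048),('baseR',w2,(343,276),.03),('baseL',w2,(503,296),.03),('potA',w2,(498,256),.05),('toyA',w2,(417,66),.085),('potB',w2,(218,259),.05),('bed nr',w2,(78,62),.04),('bed nl',w2,(202,100),.04),('bed fr',w2,(56,308),.04),('bed fl',w2,(150,332),.04),('w1bed nr',w1,(290,208),.04),('nl',w1,(378,234),.04),('fl',w1,(318,437),.04),('hand',w2,(343,448),.15),('hand',w2,(440,410),.15),]: print(n,P(c,u,z))
shift([.655,.29,.25],108)
E
```

```text
end R [0.5051 0.2277 0.048 ]
end L [0.4951 0.2812 0.048 ]
edgeR [0.6338 0.2532 0.048 ]
edgeL [0.6253 0.3138 0.048 ]
baseR [0.5813 0.2195 0.03  ]
baseL [0.5516 0.3773 0.03  ]
potA [0.5128 0.3501 0.05  ]
toyA [0.3945 0.2267 0.085 ]
potB [0.5955 0.1055 0.05  ]
bed nr [ 0.4695 -0.0421  0.04  ]
bed nl [0.4663 0.0614 0.04  ]
bed fr [ 0.6969 -0.0389  0.04  ]
bed fl [0.6937 0.0528 0.04  ]
w1bed nr [ 0.4657 -0.0403  0.04  ]
nl [0.4637 0.0438 0.04  ]
fl [0.6957 0.0495 0.04  ]
hand [0.6789 0.2604 0.15  ]
hand [0.6238 0.3203 0.15  ]
shift [-0.1226  0.0047  0.0086] turn -0.020064124438718522 | y heading 107.98 pos [0.5398 0.2477 0.2588]
```

```bash
python3 -m pendant '[-0.035,0,0,-2,-0.07,0.001,0,-5,-0.1,0.003,0,-7,-0.11,0.005,0,-7,-0.12,0.005,0,-7]'
python3 -m pendant '[0,0,0,0,0,0,0,0]'
python3 - <<'E'
from h import *
snap('wrist','w3')
E
```

```text
time: 2.9
ee_pos: [0.6534, 0.2885, 0.2592]
orientation: [0.676, -3.067, 0.0]
force: [-0.4, -0.9, -0.1]
width: 0.0871
time: 3.1
ee_pos: [0.6526, 0.2886, 0.2597]
orientation: [0.677, -3.067, 0.0]
force: [0.3, -0.2, -0.1]
width: 0.0873
```

View pics/w3.png

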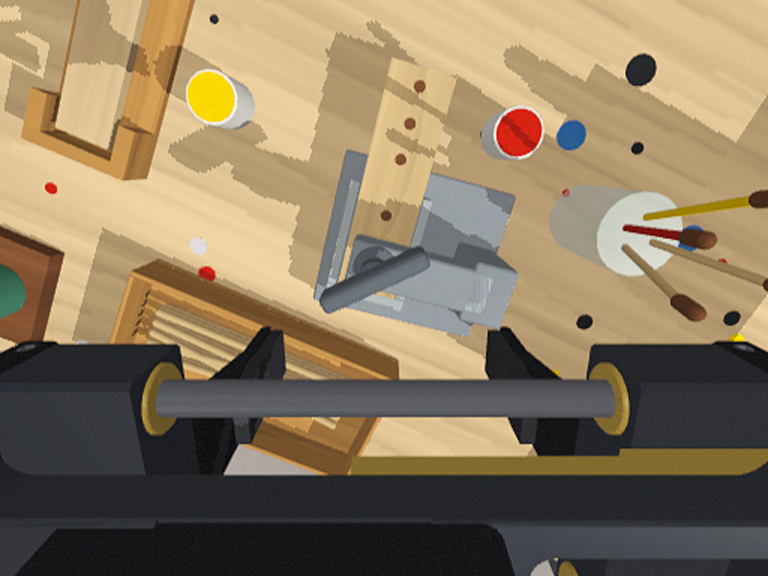

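w3 shows the handle bar from (326,297) to (423,255), the arm to its right, and the strip end at (390,60),(456,76).

```bash
python3 - <<'E'
from h import *
c=load('w3')
P=lambda u,z:np.round(ray(c,np.array(u)/1.5,z),4)
a,b=P((325,294),.161),P((422,254),.161);d=b-a
print(a,b,np.linalg.norm(d),np.degrees(np.arctan2(d[1],d[0])),(a+b)/2)
e,f=P((390,59),.048),P((456,76),.048);print('end',e,f,(e+f)/2,np.linalg.norm(f-e),np.degrees(np.arctan2(*(f-e)[1::-1]))-90)
g,h=P((347,150),.03),P((515,194),.03);print('base front',g,h,np.linalg.norm(h-g),np.degrees(np.arctan2(*(h-g)[1::-1]))-90)
u=(h-g)/np.linalg.norm(h-g);x=np.array([u[1],-u[0],0]);o=g+.05*u+.02*x;print('origin',o,'screw',o+.06*x)
print('potA',P((520,132),.05),'arm near edge',P((357,236),.115),P((480,260),.115))
# bar by mask: reddish-free dark pixels
s=ctrl.state();print(np.round(s['joints'],3))
shift([.652,.283,.26],None)
E
```

```text
[0.6756 0.2561 0.161 ] [0.624  0.3026 0.161 ] 0.0694608522838584 137.97600049189444 [0.6498  0.27935 0.161  ]
end [0.5077 0.2268 0.048 ] [0.4961 0.2814 0.048 ] [0.5019 0.2541 0.048 ] 0.05581863488119357 11.994389197546155
base front [0.5875 0.2215 0.03  ] [0.5573 0.3792 0.03  ] 0.16056565635278297 10.841051133879617
origin [0.5977388  0.27436934 0.03      ] screw [0.65666797 0.28565444 0.03      ]
potA [0.5119 0.3508 0.05  ] arm near edge [0.6396 0.2603 0.115 ] [0.6169 0.3531 0.115 ]
[ 0.643  0.523  0.323 -0.    -1.371 -1.778]
shift [ 0.0028 -0.0051 -0.    ] turn None | y heading 114.92 pos [0.6524 0.2888 0.26  ]
```

```bash
python3 - <<'E'
from h import *
a=cv2.imread('pics/w3_raw.png')[150:220,200:300];b=cv2.imread('pics/scene0_raw.png') if 0 else cv2.imread('pics/scene0.png')[225:295,355:425]
A=cv2.resize(a,None,fx=8,fy=8,interpolation=cv2.INTER_CUBIC)[:, :];A=cv2.resize(a,(450,315),interpolation=cv2.INTER_CUBIC);B=cv2.resize(b,(315,315),interpolation=cv2.INTER_CUBIC)
cv2.imwrite('pics/c1.png',np.clip(np.hstack([A,B]).astype(float)*1.3,0,255).astype(np.uint8))
E
```

```text
(no output)
```

View pics/c1.png

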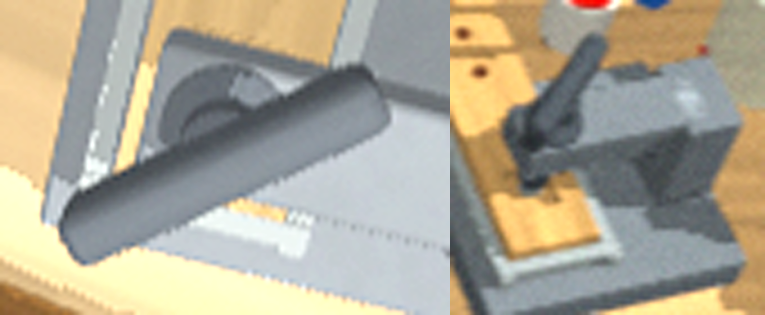

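```bash
python3 - <<'E'
from h import *
c=load('w3')
for q in [((68,235),(372,98)),((74,250),(380,112)),((85,263),(388,122))]:
  a,b=[ray(c,np.array(p)/4.5+[200,150],.158) for p in q];d=b-a
  print(np.round([a,b,(a+b)/2],4).tolist(),np.linalg.norm(d),np.degrees(np.arctan2(d[1],d[0])))
# screw collar circle on arm top z=.115 and the axis
print(ray(c,np.array((222,112))/4.5+[200,150],.118))
E
```

```text
[[0.6835, 0.2572, 0.158], [0.6261, 0.3054, 0.158], [0.6548, 0.2813, 0.158]] 0.07492310959040804 139.9751400256818
[[0.6863, 0.2598, 0.158], [0.6282, 0.3084, 0.158], [0.6572, 0.2841, 0.158]] 0.07569191148274144 140.08340076854873
[[0.6881, 0.2633, 0.158], [0.6295, 0.311, 0.158], [0.6588, 0.2871, 0.158]] 0.07557962805106422 140.86557198541803
[0.65207533 0.2800774  0.118     ]
```

```bash
python3 - <<'E'
from h import *
c=load('w3')
for u in [(690,308),(710,238),(765,290),(765,200)]:
  p=ray(c,np.array(u)/1.5,.195);print(p,np.linalg.norm(p[:2]-[.657,.2845]))
shift([.657,.2845,.20],None)
E
python3 -m pendant '[0,0,0,-8.5,0,0,0,-17,0,0,0,-25.5,0,0,0,-34,0,0,0,-42.5]'
python3 -m pendant '[0,0,0,-8.5,0,0,0,-17,0,0,0,-25.5,0,0,0,-34,0,0,0,-42.5]'
python3 -m pendant '[0,0,0,-8.5,0,0,0,-17,0,0,0,-25.5,0,0,0,-30,0,0,0,-30]'
python3 - <<'E'
from h import *
shift([.657,.2845,.132],50)
print(ctrl.state()['joints'])
E
```

```text
[0.58132332 0.45325064 0.195     ] 0.18494252983149936
[0.54276002 0.43795126 0.195     ] 0.19130619936631568
[0.55400359 0.48582962 0.195     ] 0.22614570139323345
[0.51326129 0.45199903 0.195     ] 0.22071869642606104
shift [-0.0023 -0.0059  0.06  ] turn None | y heading 114.92 pos [0.6524 0.2888 0.26  ]
time: 3.65
ee_pos: [0.6522, 0.2894, 0.2604]
orientation: [-1.752, 2.607, 0.0]
force: [-0.1, 0.6, -0.1]
width: 0.0869
time: 4.15
ee_pos: [0.6522, 0.2894, 0.2604]
orientation: [-2.578, 1.794, -0.0]
force: [0.3, -0.6, 0.0]
width: 0.0873
time: 4.65
ee_pos: [0.6523, 0.2895, 0.2603]
orientation: [-2.951, 1.075, -0.0]
force: [0.1, -0.1, 0.6]
width: 0.0872
shift [0.0068 0.0008 0.1283] turn -0.04137348284643849 | y heading -130.04 pos [0.6523 0.2895 0.2603]
[ 6.43444272e-01  5.22381316e-01  3.23473843e-01 -8.50884977e-05
 -1.37129224e+00  2.28515073e-01]
```

```bash
python3 -m pendant '[0.007,0.001,0.03,0,0.007,0.001,0.06,0,0.007,0.001,0.09,0,0.007,0.001,0.115,0,0.007,0.001,0.128,0]'
python3 -m pendant '[0,0,0,0,0,0,0,0,0,0,0,0,0,0,0,0,0,0,0,0]' 1
python3 - <<'E'
from h import *
shift([.657,.2845,.132],50);print(ctrl.state()['joints'][5],ctrl.state()['torque'])
E
```

```text
time: 5.15
ee_pos: [0.6561, 0.2837, 0.1291]
orientation: [2.948, -1.077, -0.004]
force: [-0.0, -1.0, -0.6]
width: 0.0872
time: 5.65
ee_pos: [0.658, 0.2848, 0.1327]
orientation: [-2.95, 1.075, -0.002]
force: [0.4, -0.4, 0.0]
width: 0.0547
shift [-0.0006  0.0009  0.0007] turn -0.03216341671151213 | y heading -130.03 pos [0.658  0.2848 0.1327]
0.23870685166510616 [-0.10282534  0.14566284  0.00115034]
```

```bash
python3 -m pendant '[0,0,0,0,0,0,0,0,0,0,0,0,0,0,0,0,0,0,0,0]' 1
python3 -m pendant '[0,0,0,0,0,0,0,0,0,0,0,0]' 1
python3 - <<'E'
from h import *
snap('wrist','w4')
s=ctrl.state();print(s['force'],s['torque'],s['width'])
E
```

```text
time: 6.15
ee_pos: [0.656, 0.2826, 0.1314]
orientation: [2.946, -1.073, -0.005]
force: [-6.5, -7.7, 5.3]
width: 0.0153
time: 6.45
ee_pos: [0.6556, 0.2821, 0.1314]
orientation: [2.946, -1.074, -0.006]
force: [-5.3, -5.2, 3.4]
width: 0.0137
[-3.96538119 -3.91822259  3.53639982] [-1.39998082  1.43997241  0.08838077] 0.013867308713840006
```

```bash
python3 -m pendant '[0,0.003,0,0,0,0.003,0,2,0,0.003,-0.0003,8,0,0.003,-0.0006,15,0,0.003,-0.0009,23]'
python3 - <<'E'
from h import *
s=ctrl.state();shift([.656,.282,.132],50);print(s['force'],s['torque'],s['width'],s['joints'][5])
E
```

```text
time: 7.0
ee_pos: [0.6557, 0.2823, 0.1322]
orientation: [2.674, -1.649, 0.0]
force: [-0.3, -0.8, -0.2]
width: 0.0136
shift [ 0.0004 -0.0001  0.0002] turn -23.32043744267054 | y heading -153.32 pos [0.6557 0.2823 0.1322]
[-0.26608098 -0.84744287 -0.17706019] [-0.18866318  0.1761959   0.0926007 ] 0.013571286183281574 -0.16672643134491538
```

```bash
for i in 1 2; do :; done
python3 -m pendant '[0,0,-0.0003,8,0,0,-0.0006,16,0,0,-0.0009,24,0,0,-0.0012,32,0,0,-0.0014,40]'
python3 -m pendant '[0,0,-0.0003,8,0,0,-0.0006,16,0,0,-0.0009,24,0,0,-0.0012,32,0,0,-0.0014,40]'
python3 - <<'E'
from h import *
s=ctrl.state();shift([.656,.282,.132],50);print(s['force'],s['torque'],s['width'],s['joints'][5])
E
```

```text
time: 7.5
ee_pos: [0.6562, 0.2824, 0.1337]
orientation: [-1.948, 2.464, -0.001]
force: [0.9, -0.7, -1.2]
width: 0.0139
time: 8.0
ee_pos: [0.6567, 0.2822, 0.1351]
orientation: [-0.987, 2.981, -0.0]
force: [1.8, -1.6, -2.8]
width: 0.0137
shift [0.0006 0.0003 0.0031] turn 76.64458917397694 | y heading 126.64 pos [0.6567 0.2822 0.1351]
[ 1.8242046  -1.63700099 -2.76530991] [-0.32040582 -0.55988049  0.15137274] 0.013691948381999133 -1.5633063019835138
```

```bash

python3 -m pendant '[0,0,-0.0003,8,0,0,-0.0006,16,0,0,-0.0009,24,0,0,-0.0012,32,0,0,-0.0014,40]'
python3 -m pendant '[0,0,-0.0003,8,0,0,-0.0006,16,0,0,-0.0009,24,0,0,-0.0012,32,0,0,-0.0014,41]'
python3 -m pendant '[0,0,0,0]'
python3 - <<'E'
from h import *
s=ctrl.state();shift([.656,.282,.132],50);print(s['force'],s['torque'],s['width'],s['joints'][5])
E
```

```text
time: 8.5
ee_pos: [0.6568, 0.2817, 0.1364]
orientation: [0.092, 3.138, -0.0]
force: [1.9, -3.5, -1.3]
width: 0.0136
time: 9.0
ee_pos: [0.6566, 0.2812, 0.1378]
orientation: [1.176, 2.912, -0.001]
force: [1.8, -3.4, -0.7]
width: 0.0136
time: 9.1
ee_pos: [0.6566, 0.2812, 0.1379]
orientation: [1.168, 2.915, -0.001]
force: [3.4, -4.5, -1.9]
width: 0.0138
shift [0.001  0.0001 0.0059] turn -3.662682078953452 | y heading 46.34 pos [0.6566 0.2812 0.1379]
[ 3.42679448 -4.47437984 -1.85487551] [-1.18999211 -1.01491804 -0.06483712] 0.01376999164202793 -2.964504944159849
```

```bash

python3 -m pendant '[0,0,0,0,0,0,0,0,0,0,0,0,0,0,0,0,0,0,0,0]' 0
python3 -m pendant '[0,0,-0.03,0,0,0,-0.06,0,0,0,-0.1,-5,0,0,-0.12,-12,0,0,-0.12,-20]'
python3 -m pendant '[0,0,0,-8,0,0,0,-16,0,0,0,-24,0,0,0,-32,0,0,0,-35]'
python3 - <<'E'
from h import *
shift([.563,.265,.15],101.3)
E
```

```text
time: 9.6
ee_pos: [0.6556, 0.2827, 0.1382]
orientation: [1.166, 2.917, 0.001]
force: [-0.9, 0.3, -0.7]
width: 0.0456
time: 10.1
ee_pos: [0.6573, 0.2831, 0.2635]
orientation: [0.632, 3.07, 0.009]
force: [0.6, -0.4, 0.1]
width: 0.0837
time: 10.6
ee_pos: [0.6556, 0.2824, 0.2581]
orientation: [0.318, -3.125, -0.0]
force: [-0.7, -0.7, 0.6]
width: 0.087
shift [0.0942 0.0015 0.1081] turn 0.31349019724405025 | y heading 101.61 pos [0.6556 0.2824 0.2581]
```

```bash

python3 -m pendant '[0.03,0,0,0,0.06,0.001,0,0,0.094,0.0015,0.03,0,0.094,0.0015,0.07,0,0.094,0.0015,0.108,0]'
python3 -m pendant '[0,0,0,0,0,0,0,0]'
python3 - <<'E'
from h import *
snap('wrist','w5')
E
```

```text
time: 11.1
ee_pos: [0.5624, 0.2655, 0.1504]
orientation: [-0.313, 3.124, 0.003]
force: [-0.0, -0.2, -0.3]
width: 0.0869
time: 11.3
ee_pos: [0.5638, 0.2654, 0.1507]
orientation: [-0.313, 3.125, -0.001]
force: [0.3, 0.4, 1.3]
width: 0.0871
```

View pics/w5.png

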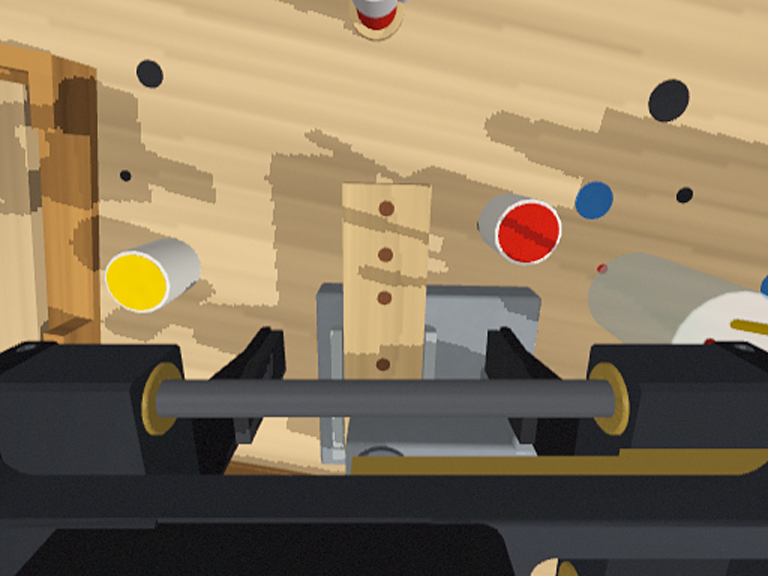

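w5: the strip's end corners are at (343,183),(432,183) and it is nicely centred on column 386. The base plate's front edge is at row 287.

```bash
python3 - <<'E'
from h import *
c=load('w5');p,Rm=fk()
for u,z in [((343,183),.048),((432,183),.048),((345,340),.048),((427,340),.048),((317,287),.03),((541,287),.03),((378,35),0),((528,232),.05)]:
  q=ray(c,np.array(u)/1.5,z);print(u,q,np.round(Rm.T@(q-p),4))
shift([.563,.265,.02],None)
E
```

```text
(343, 183) [0.50561867 0.22760394 0.048     ] [ 0.0658 -0.026   0.1038]
(432, 183) [0.49455717 0.28217899 0.048     ] [0.0658 0.0297 0.1039]
(345, 340) [0.61071314 0.2471771  0.048     ] [-0.0411 -0.0276  0.1042]
(427, 340) [0.59932439 0.30342686 0.048     ] [-0.0411  0.0298  0.1042]
(317, 287) [0.58225091 0.22012354 0.03      ] [-0.0078 -0.0485  0.1221]
(541, 287) [0.55028779 0.37793015 0.03      ] [-0.0077  0.1125  0.1221]
(378, 35) [0.40889014 0.23004631 0.        ] [ 0.1603 -0.0045  0.1515]
(528, 232) [0.51206013 0.34944302 0.05      ] [0.0354 0.0922 0.102 ]
shift [ 0.0022 -0.0007  0.1321] turn None | y heading 101.42 pos [0.5647 0.266  0.1521]
```

```bash

python3 -m pendant '[0.007,0.001,0.03,0,0.007,0.001,0.06,0,0.007,0.001,0.09,0,0.007,0.001,0.115,0,0.007,0.001,0.13,0]'
python3 -m pendant '[0,0,0,0,0,0,0,0,0,0,0,0,0,0,0,0,0,0,0,0]' 1
python3 -m pendant '[0,0,0,0,0,0,0,0]' 1
python3 - <<'E'
from h import *
s=ctrl.state();shift([.563,.265,.02],None);print(s['torque'])
E
```

```text
time: 11.85
ee_pos: [0.5574, 0.2656, 0.0206]
orientation: [-0.311, 3.124, 0.002]
force: [-1.3, -0.6, 0.3]
width: 0.087
time: 12.35
ee_pos: [0.5567, 0.2652, 0.0213]
orientation: [-0.311, 3.124, 0.002]
force: [0.3, -0.2, 2.0]
width: 0.056
time: 12.55
ee_pos: [0.5567, 0.2652, 0.0211]
orientation: [-0.312, 3.125, 0.001]
force: [-0.7, -0.4, 4.9]
width: 0.056
shift [-0.0061 -0.0014  0.0011] turn None | y heading 101.4 pos [0.5567 0.2652 0.0211]
[-0.12104021  0.14820819  0.01653459]
```

```bash

python3 -m pendant '[0.01,0,-0.0005,0,0.025,0,-0.001,0,0.04,0,-0.001,0,0.055,0,-0.001,0,0.07,0,-0.001,0]'
python3 -m pendant '[0,0,-0.005,0,0,0,-0.02,0,0,0,-0.045,0,0,0,-0.07,0,0,0,-0.1,0]'
python3 -m pendant '[0,0,-0.03,0,0,0,-0.06,0,0,0,-0.07,0]'
python3 - <<'E'
from h import *
s=ctrl.state();shift([.54,.0,.19],90);print(s['force'],s['torque'],s['width'],s['joints'])
snap('top','t1')
E
```

```text
time: 13.05
ee_pos: [0.4868, 0.2511, 0.0209]
orientation: [-0.312, 3.125, 0.001]
force: [1.2, 1.8, -0.1]
width: 0.0561
time: 13.55
ee_pos: [0.4867, 0.2501, 0.121]
orientation: [0.309, -3.123, 0.003]
force: [0.3, -0.2, -1.1]
width: 0.056
time: 13.85
ee_pos: [0.4887, 0.2516, 0.1943]
orientation: [-0.31, 3.122, 0.004]
force: [0.4, -0.3, -1.0]
width: 0.056
shift [-0.0007 -0.2568  0.0037] turn 11.359215366654539 | y heading 101.36 pos [0.4887 0.2516 0.1943]
[ 0.40280024 -0.27097338 -0.98808544] [-0.00643539 -0.02336672  0.06449735] 0.0559844398292256 [ 7.70722105e-01  2.77446124e-01 -2.25337299e-01  6.73610975e-04
 -1.06304775e+00 -2.14359371e+00]
```

```bash

python3 -m pendant '[0,-0.03,0,2,0,-0.07,0,5,0,-0.11,0,8,0,-0.13,0,10,0,-0.14,0,10.4]'
python3 -m pendant '[0,0,0,0,0,0,0,0]'
python3 - <<'E'
from h import *
snap('wrist','w6');shift([.54,.0,.19],91)
E
```

```text
time: 14.4
ee_pos: [0.5143, 0.1116, 0.1893]
orientation: [0.022, -3.138, 0.002]
force: [0.6, 1.0, -0.6]
width: 0.0556
time: 14.6
ee_pos: [0.5149, 0.1142, 0.1903]
orientation: [0.027, -3.14, 0.0]
force: [0.4, 0.2, -1.2]
width: 0.0559
shift [-0.0229 -0.115   0.0005] turn 0.03980905310760363 | y heading 91.04 pos [0.515  0.1145 0.1905]
```

View pics/w6.png

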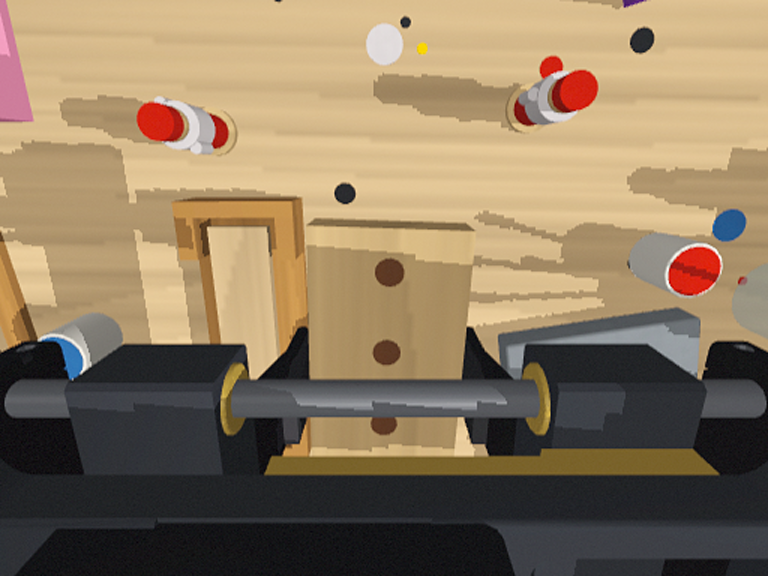

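w6 shows the bed's near end at (174–302, 200) and the held strip end at (308–474, 225); the strip is straight in the hand. I'll zoom in to get accurate edges.

```bash
python3 - <<'E'
from h import *
a=cv2.imread('pics/w6_raw.png')[120:240,110:325];A=cv2.resize(a,(774,432),interpolation=cv2.INTER_CUBIC)
cv2.imwrite('pics/c2.png',A)
E
```

```text
(no output)
```

View pics/c2.png

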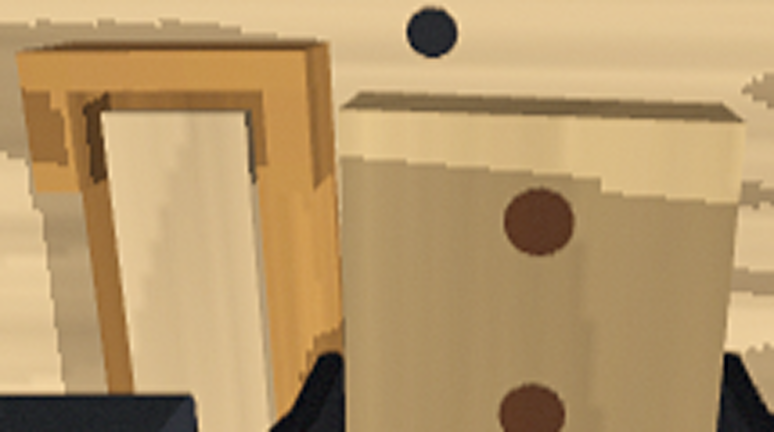

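```bash
python3 - <<'E'
from h import *
c=load('w6');p,Rm=fk()
P=lambda u,z:ray(c,np.array(u)/3.6+[110,120],z)
for n,u,z in [('outL',(18,52),.04),('outR',(306,48),.04),('outL2',(36,190),.04),('outR2',(315,186),.04),('inL',(66,92),.04),('inR',(262,92),.04),('seatL',(103,112),.034),('seatR',(247,112),.034),('seatL3',(132,390),.034),('seatR3',(268,390),.034),('stripR',(342,110),.2175),('stripL',(742,122),.2175),('e1',(346,420),.2175),('e2',(721,420),.2175)]:
  q=P(u,z);print(n,np.round(q[:2],4),np.round((Rm.T@(q-p))[:2],4))
E
```

```text
outL [ 0.4688 -0.0444] [ 0.0489 -0.1581]
outR [0.466  0.0452] [ 0.0501 -0.0684]
outL2 [ 0.5129 -0.0443] [ 0.0049 -0.1587]
outR2 [0.5099 0.0462] [ 0.0061 -0.0682]
inL [ 0.481  -0.0309] [ 0.0365 -0.1448]
inR [0.4799 0.0308] [ 0.0365 -0.0831]
seatL [ 0.4881 -0.0225] [ 0.0293 -0.1365]
seatR [0.4872 0.024 ] [ 0.0292 -0.09  ]
seatL3 [ 0.5859 -0.0225] [-0.0685 -0.1383]
seatR3 [0.585  0.0252] [-0.0686 -0.0905]
stripR [0.4579 0.0884] [ 0.0576 -0.0251]
stripL [0.4585 0.1432] [0.0559 0.0297]
e1 [0.5045 0.0874] [ 0.011 -0.027]
e2 [0.5035 0.1437] [0.0109 0.0293]
```

```bash

python3 -m pendant '[-0.005,-0.03,0,0,-0.015,-0.06,0,-0.5,-0.02,-0.09,0,-1,-0.0226,-0.11,0,-1.3,-0.0226,-0.1148,0,-1.3]'
python3 -m pendant '[0,0,0.03,0,0,0,0.06,0,0,0,0.09,0,0,0,0.12,0,0,0,0.135,0]'
python3 -m pendant '[0,0,0,0,0,0,0,0]'
python3 - <<'E'
from h import *
snap('wrist','w7');s=ctrl.state();shift([.54,0,.04],91);print(s['force'],s['torque'])
a=cv2.imread('pics/w7_raw.png')[90:240,170:345];cv2.imwrite('pics/c3.png',cv2.resize(a,(700,600),interpolation=cv2.INTER_CUBIC))
E
```

```text
time: 15.15
ee_pos: [0.5399, -0.0011, 0.1908]
orientation: [0.062, -3.141, 0.0]
force: [-0.2, -0.3, -0.9]
width: 0.056
time: 15.65
ee_pos: [0.5381, 0.0005, 0.0534]
orientation: [0.065, -3.137, 0.001]
force: [0.5, -0.1, -0.8]
width: 0.0554
time: 15.85
ee_pos: [0.5403, 0.0004, 0.0564]
orientation: [-0.065, 3.14, -0.0]
force: [0.6, -0.9, -1.7]
width: 0.0556
shift [ 0.0008 -0.0003  0.017 ] turn 1.361838345357782 | y heading 92.36 pos [5.407e-01 4.000e-04 5.700e-02]
[-0.08404087  0.08275408 -0.4844568 ] [-0.02722808 -0.0246871   0.02865098]
```

View pics/c3.png

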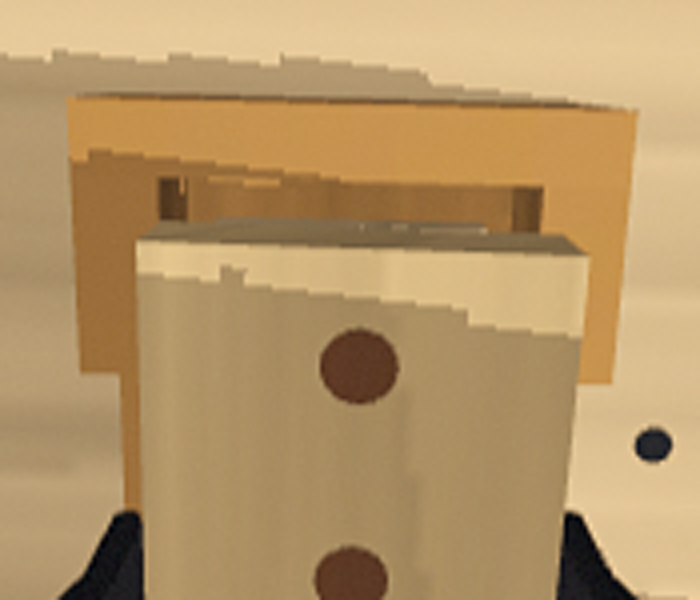

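c3: the strip end (137,242)–(588,255) is parallel to the bed end (70,97)–(636,110). Recess corners are at (158,178),(543,187).

```bash
python3 - <<'E'
from h import *
c=load('w7');p,Rm=fk()
P=lambda u,z:ray(c,np.array(u)/4+[170,90],z)
for n,u,z in [('outL',(70,97),.04),('outR',(636,110),.04),('inL',(158,178),.04),('inR',(543,187),.04),('notchL',(80,373),.04),('notchR',(611,383),.04),('s1',(137,242),.084),('s2',(588,255),.084),('s3',(146,590),.084),('s4',(558,590),.084),('b1',(160,222),.066),('b2',(560,236),.066)]:
  q=P(u,z);print(n,np.round(q[:2],4),np.round((Rm.T@(q-p))[:2],4))
E
```

```text
outL [ 0.4684 -0.0453] [ 0.0742 -0.0426]
outR [0.4666 0.0436] [0.0723 0.0463]
inL [ 0.4804 -0.0316] [ 0.0617 -0.0294]
inR [0.4792 0.0301] [0.0603 0.0323]
notchL [ 0.5133 -0.0449] [ 0.0293 -0.0441]
notchR [0.5113 0.0447] [0.0276 0.0455]
s1 [ 0.4837 -0.027 ] [ 0.058 -0.025]
s2 [0.483  0.0284] [0.0564 0.0304]
s3 [ 0.5308 -0.0264] [ 0.011  -0.0263]
s4 [0.5284 0.0291] [0.011  0.0292]
b1 [ 0.4837 -0.0271] [ 0.0581 -0.0251]
b2 [0.4833 0.0284] [0.0562 0.0303]
```

```bash

python3 -m pendant '[0.001,-0.001,0.003,-0.3,0.001,-0.001,0.01,-0.3,0.001,-0.001,0.016,-0.3,0.001,-0.001,0.022,-0.3,0.001,-0.001,0.026,-0.3]'
python3 -m pendant '[0,0,0.003,0,0,0,0.005,0]'
python3 - <<'E'
from h import *
s=ctrl.state();shift([.54,0,.04],91);print(s['force'],s['torque'])
E
```

```text
time: 16.4
ee_pos: [0.5384, -0.0018, 0.0293]
orientation: [0.07, -3.14, 0.0]
force: [-0.9, 0.2, -0.1]
width: 0.0558
time: 16.6
ee_pos: [0.5386, -0.0018, 0.0253]
orientation: [0.071, -3.14, 0.001]
force: [-3.5, -0.1, 7.0]
width: 0.0557
shift [-0.0014  0.0017 -0.0147] turn 1.585235304976635 | y heading 92.59 pos [ 0.5386 -0.0018  0.0253]
[-3.51051938 -0.07131148  7.024567  ] [ 0.13425354  0.88734002 -0.04666907]
```

```bash

python3 -m pendant '[0,0,0,0,0,0,0,0,0,0,0,0,0,0,0,0,0,0,0,0]' 0
python3 -m pendant '[0,0,0,0,0,0,0,0,0,0,-0.03,0,0,0,-0.06,0,0,0,-0.09,0]' 0
python3 -m pendant '[0,0,-0.03,0,0,0,-0.04,0,0,0,-0.04,0]' 
python3 - <<'E'
from h import *
snap('wrist','w8');s=ctrl.state();shift([.58,0.003,.1],None);print(s['force'],s['torque'])
a=cv2.imread('pics/w8_raw.png')[90:260,150:360];cv2.imwrite('pics/c4.png',cv2.resize(a,(735,595),interpolation=cv2.INTER_CUBIC))
E
```

```text
time: 17.1
ee_pos: [0.5389, -0.0016, 0.0251]
orientation: [-0.071, 3.141, 0.0]
force: [-0.4, -1.1, -0.2]
width: 0.0842
time: 17.6
ee_pos: [0.5385, -0.0017, 0.1159]
orientation: [0.071, -3.14, 0.0]
force: [0.7, -0.3, 0.2]
width: 0.0872
time: 17.9
ee_pos: [0.5396, -0.0014, 0.1565]
orientation: [-0.071, 3.137, 0.002]
force: [-0.1, 0.1, 0.4]
width: 0.0871
shift [-0.0417  0.0027  0.0549] turn None | y heading 92.56 pos [ 0.5385 -0.0016  0.1549]
[-0.59047949  0.44994493 -0.29093528] [-0.00421863 -0.03255725  0.01187914]
```

View pics/c4.png

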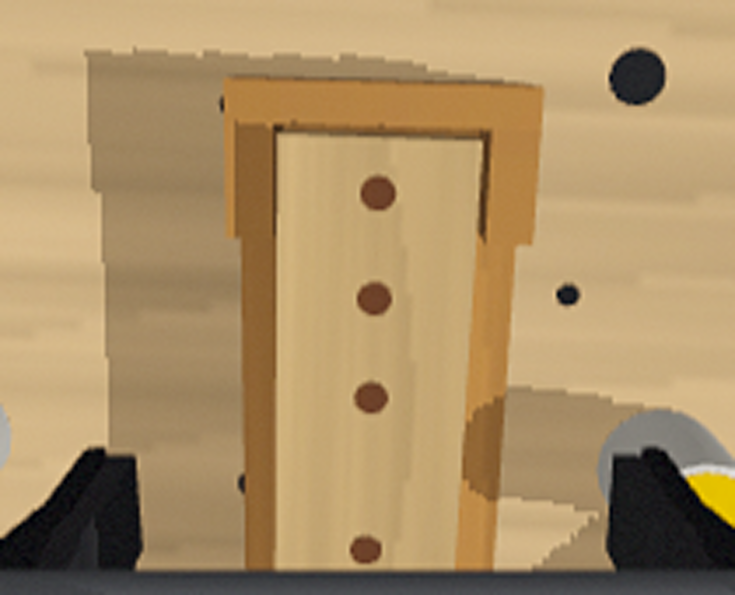

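c4 shows the strip lying inside the recess, straight and still proud. Next I press at its centre with shut fingers.

```bash

python3 -m pendant '[-0.02,0.001,0,0,-0.041,0.0025,0,0,-0.041,0.0025,0.02,0,-0.041,0.0025,0.05,0,-0.041,0.0025,0.08,0]' 1
python3 -m pendant '[0,0,0,0,0,0,0,0,0,0,0,0,0,0,0.01,0,0,0,0.015,0]' 1
python3 - <<'E'
from h import *
s=ctrl.state();shift([.5805,0.002,.039],None);print(s['force'],s['width'])
E
```

```text
time: 18.45
ee_pos: [0.5784, 0.0025, 0.0721]
orientation: [0.07, -3.138, 0.0]
force: [-0.6, 1.4, -0.7]
width: 0.055
time: 18.95
ee_pos: [0.5797, 0.0028, 0.0602]
orientation: [-0.07, 3.14, 0.001]
force: [-0.5, 0.9, -0.6]
width: 0.0151
shift [-0.0007 -0.0009  0.0212] turn None | y heading 92.56 pos [0.5797 0.0028 0.0602]
[-0.5472414   0.87625282 -0.60058301] 0.01505412048620012
```

```bash

python3 -m pendant '[0,0,0,0,0,0,0,0,0,0,0.002,0,0,0,0.004,0,0,0,0.006,0]' 1
python3 -m pendant '[0,0,0.002,0,0,0,0.004,0,0,0,0.006,0,0,0,0.008,0,0,0,0.01,0]' 1
python3 -m pendant '[0,0,0.002,0,0,0,0.004,0,0,0,0.005,0,0,0,0.006,0,0,0,0.006,0]' 1

```

```text
time: 19.45
ee_pos: [0.5797, 0.0027, 0.054]
orientation: [-0.071, 3.141, 0.0]
force: [-0.7, -0.9, 0.5]
width: 0.0007
time: 19.95
ee_pos: [0.5797, 0.0027, 0.0452]
orientation: [-0.071, 3.141, -0.0]
force: [-2.7, 1.1, 7.0]
width: 0.0002
time: 20.45
ee_pos: [0.5797, 0.0027, 0.039]
orientation: [-0.071, 3.141, -0.0]
force: [-2.0, 0.9, 5.8]
width: 0.0005
```

```bash

python3 -m pendant '[0,0,0.001,0,0,0,0.0015,0,0,0,0.0015,0]' 1
python3 -m pendant '[0,0,0,0,0,0,-0.01,0,0,0,-0.04,0,0,0,-0.08,0,0,0,-0.12,0]' 
python3 -m pendant '[0.03,0,-0.03,0,0.05,0,-0.05,0,0.05,0,-0.05,0,0.05,0,-0.05,0]' 0
python3 - <<'E'
from h import *
snap('wrist','w9');snap('scene','s9')
a=cv2.imread('pics/w9_raw.png')[60:240,110:400];b=cv2.imread('pics/s9_raw.png')[190:330,160:460]
cv2.imwrite('pics/c5.png',np.vstack([cv2.resize(a,(580,360))[:300],cv2.resize(b,(580,271),interpolation=cv2.INTER_CUBIC)]))
E
```

```text
time: 20.75
ee_pos: [0.5797, 0.0027, 0.0388]
orientation: [-0.072, 3.14, -0.001]
force: [-5.8, 1.3, 14.0]
width: -0.0001
time: 21.25
ee_pos: [0.5793, 0.0025, 0.1576]
orientation: [0.071, -3.14, 0.001]
force: [0.5, 0.7, -0.0]
width: 0.0004
time: 21.65
ee_pos: [0.5297, 0.0006, 0.207]
orientation: [-0.071, 3.139, 0.001]
force: [0.2, 0.6, -0.7]
width: 0.0245
```

View pics/c5.png

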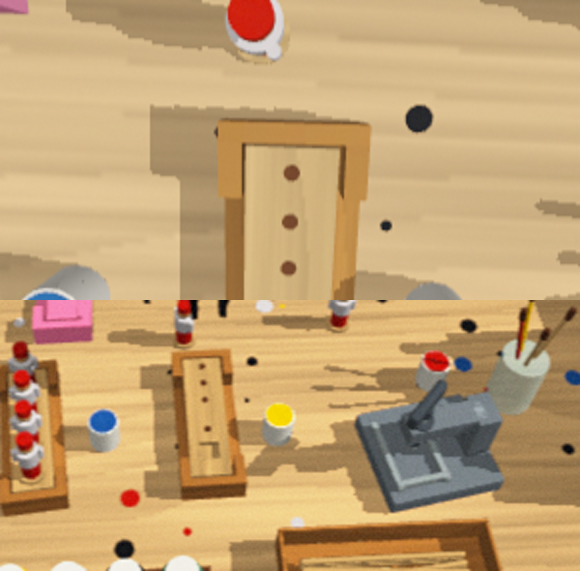

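```bash
python3 - <<'E'
from rig import ctrl
print(ctrl.sign_off(),ctrl.state()['time'])
E
```

```text
the job is handed in; nothing more can be done
the job is handed in; nothing more can be done
```

The job is done and handed in, at about 22 s on the robot's clock (limit 66 s); the rig gives no verdict.

- **Screw:** I gripped the bar and turned it clockwise about 184° (3.2 rad), lifting the tool about 6 mm with it. From the given start of 0.5 to 0.9, that puts the handle at about 3.7 to 4.1. I inferred this from the wrist's turn, and the handle angle was not read directly.
- **Strip:** I drew it out about 70 mm, lifted it, and laid it in the empty bed with the pocket side up. I then pressed it at the centre with shut fingers.

**Last checks:**
- **Pressing depth:** The fingertips stopped at 38.8 mm, against 38.5 mm expected at the seat's end stop. The force rose from about 6 to 14 N, so the seat seems fully down. The strip's top is then about 1 mm below the rim.
- **Final pictures:** They show the strip inside the recess and flush by eye. The pots, toys and brush jar in view are upright, and the gripper is well clear. The tub was outside the final crop, and the arm did not go near it after the start.
- **Not measured:** I did not measure the strip's tilt. The near-end view before pressing showed it about 1 mm off centre sideways, within the 8 mm allowed.

No check failed. My first position for the bar was about 1 cm off the press's own geometry, and a closer crop resolved that before the grasp.

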